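# Ratchet the green feeder base's nut round to its mark

## Robot

A 6-joint arm with a two-finger parallel gripper is mounted at the origin on the work surface. World frame = base frame: x ahead of the robot, y to its left, z up, the work surface at z = 0. Lengths are in m, angles in rad, forces in N, time in s.
With the tool pointing down it reaches from about 0.3 to 0.775 m from the base axis. Payload 14.6 kg.
Tool frame: the origin (TCP) lies midway between the tips of the shut fingers; the grasp point (between the pads) lies 19 mm behind it (ctrl.grip_depth is the z of the grasp point in the tool frame, in m); z points along the fingers, y is the line along which they close (so a half turn about z gives the same grasp; the last joint's range is limited). The gripper opens to 94 mm and grips with 3 to 60 N. Pads are 16 mm wide; open, the fingers measure 119 mm over their backs; the gripper's body (75 mm by 177 mm) begins 78 mm behind the grasp point.
Start: joints at [1.06, 0.3, 1.521, -0, 1.321, -0.067], TCP at [0.236, 0.497, 0.205] pointing down, gripper open.
Joint ranges: [-3.03, 3.03], [-0.79, 2.21], [0.23, 2.52], [-1.04, 4.18], [0, 3.07], [-2.55, 2.55]. Speed limits (rad/s): [2.22, 2.22, 2.57, 3.14, 3.14, 3.14].

## Interface

Orientations are given as [roll, pitch, yaw] about the fixed x, y, z axes, in that order (R = Rz(yaw) Ry(pitch) Rx(roll)).
In Python, from station import ctrl gives the robot as it stands. The module is installed in compiled form; this text tells all that it offers.
- The arm moves only by the tool carry_out, never from a script. Its argument "commands" is a list of rows, each a list of 3 entries, a list of its own where there are three numbers: the closure, from 0 (fully open) to 1 (shut), then the shift along the tool's x, y, z in mm, then the turn, a rotation vector about the tool's x, y, z in rad. In form: [[gripper, [tx, ty, tz], [wx, wy, wz]], ...]. A call has 1 to 10 rows; each row shifts and turns the commanded pose from where the row before left it, along the tool's axes as they then stand; what a row does not reach is not made up. A row lasts 1/8 s, in which the tool goes at most 62.5 mm and 10.7 degrees, less where a joint would pass 70% of its speed; a pose out of reach is approached as far as the arm can. A call with a gripper value outside its range is refused whole. The fingers move at their own pace and stop on an object; "squeeze" is the grip in N (left out, the last holds). Time passes only in rows, so rows that do not move let the fingers close. It gives the time, the measured TCP pose, the force, the opening and the grip force at its end, in the units of the state.
- ctrl.get_obs(): the state, without advancing time (a new reading comes with each control period).
- ctrl.camera(name): name is "scene" or "top" or "wrist"; returns a dict with "img" (384x512x3 uint8, blue, green, red), "camera_matrix" (3x3 intrinsics, pixels), "k1" (the pictures are not rectified: a ray, as slopes to the right and down, at radius r is drawn at 1 + k1 r^2 times it, then the intrinsics apply), "rvec" (rotation vector, rad) and "tvec" (3), from world to camera coordinates, as OpenCV has them. Camera axes: x right, y down, z forward; pixel columns grow to the right and rows downward; lengths in m; the calibration is good to about 2 mm. A picture is of the moment at which its call begins. There is no depth.
- ctrl.hand_in(): hands the job in; it is judged then, once.
Trained networks look in the newest picture that a camera, given by its name, has taken for a name from the list of things; names that differ only in an ending like _2 or _b are one class to them, and where a whole thing is asked for, a point or a joint stands for the part that bears it (a point fixed in the world has none). Each returns a list of dicts, best first, with "score" (0 to 1); they miss things now and then, are a little off and sometimes report something else, mostly with a low value. They report only what shows in the picture. A call takes as long as a camera call.
- ctrl.outline_of(thing, camera): "region" (384x512 bool, what is visible of it).
- ctrl.place_of(thing, camera): "at" ([x, y, z] in m, in world coordinates, good to about 4 mm: a listed point, or the origin of a listed thing).
The state is a dict: "time_s": time; "qpos": joint angles; "joint_vel": joint speeds; "tau": joint torques, N m; "ee_pos": TCP position; "eef_rot": TCP orientation; "force": force on the tool from outside, world axes, zero at the start; "moment": the same for the moment, N m; "grip_width": finger opening in m; "grip_force": force on a finger pad.
Only numpy, scipy, OpenCV 4.12 (cv2) and the standard library are available. Lean on these libraries where they do the work, as an engineer would, in place of code of your own. Each camera call takes 0.05 s, during which the arm holds its last target. There are 200 camera calls.

## Task

On the green bird feeder base, turn the centre nut clockwise (seen from above) until its yellow pointer points at the red mark on that base's rim, working only with the ratchet wrench that already sits on the nut: hold its handle and swing it back and forth between the two pegs, as it drives clockwise and slips freely on the way back. Stop at the mark (the wrench cannot turn it back) and let go of the handle. Leave the wrench on the grey base alone.

Things in the scene. Friction and masses are not known exactly. Their poses are not given: they have to be found in the camera images.
- green_base: Green plastic feeder base, a round dish 180 mm across, 34 mm high, fixed to the countertop. Origin: on the nut's vertical axis, at countertop level. z up; +x points to the red mark on the rim; the wrench handle sticks out to about -x, roughly towards the robot. Two pegs 10 mm thick, 86 mm high, stand 81 mm from the axis, 52 degrees either side of -x and bound the handle's swing.
- green_wrench (a joint): Angle of the green base's ratchet wrench, rad, growing clockwise from above; 0 = handle along the base's -x; range -0.7 to 0.7. Clockwise it drives the nut (3 N at the handle), back it slips freely (under 1 N) over teeth 0.39 rad apart, so up to 0.4 rad of a driving stroke is lost before the nut moves. It stays where it is left. Steel head 50 mm across, top 89 mm high, then a thin shank.
- green_grip (a point): Point to hold on the green base's wrench: centre of its level, straight black handle bar, 150 mm from the nut's axis, 74 mm above the countertop. The bar is 22 mm wide, 24 mm high and runs from 100 to 192 mm from the axis, pointing away from it.
- green_nut (a joint): Angle of the green base's nut, rad, growing clockwise from above; 0 = yellow pointer exactly at the red mark; starts 1.9 to 2.8 rad short of it (negative). The pointer is a yellow bar 9 mm wide, reaching from under the wrench head to 68 mm from the axis, 44 mm above the countertop. The nut stays where it is left and the wrench cannot turn it back.
- grey_base: The same feeder base in grey plastic, with its own nut, pointer, mark, pegs and identical ratchet wrench; to be left alone. Origin and axes as for the green base.
- grey_grip (a point): The middle of the black handle of the grey base's wrench, 150 mm from that base's axis, 74 mm above the countertop.

How it is judged:
At the end, for the whole second after the job is handed in: The green base's yellow pointer is within 0.26 rad (15 degrees) of the red mark, nut and wrench at rest and released, and the grey base's wrench handle is within 30 mm of where it was (value of joint green_nut between -0.26 and 0.26 rad and velocity of joint green_nut between -0.05 and 0.05 rad/s and velocity of joint green_wrench between -0.1 and 0.1 rad/s and distance of grey_grip from where it was at the start of the episode below 0.03 m); the robot touches nothing.
It fails at once if the grey base's wrench was moved by more than 30 mm (distance of grey_grip from where it was at the start of the episode above 0.03 m).
It fails at once if the fingers pushed the nut or its pointer directly (over 2 N) instead of using the wrench (contact force between the fingers and green_nut above 2 N).
It also fails if it takes over 64 s, if anything falls off the work surface, if the arm or the gripper's body presses on something with over 40 N, if the wrist force passes 120 N, or if a joint passes its speed limit or range.

## Working session

There is one attempt and no reset: what is moved stays moved. The work goes in short steps, Python scripts to look and compute and a tool call to move; the robot and the scene stay as the last step left them, time stands still between calls to the robot, and variables do not carry over. Pictures are saved under pics/ and viewed, at most 10 in all, crops included, and the job is handed in when it is done.

Besides the shell and the picture viewer there is one more tool, called after "Call:" by a JSON object that holds its "method" and its "body", one argument or row to a line. carry_out: Moves the arm, as the interface text tells. Its arguments: {"type":"object","properties":{"commands":{"type":"array","items":{"type":"array"}},"squeeze":{"type":"number"}},"required":["commands"]}

```bash
mkdir -p pics; cat > h.py <<'E'
import numpy as np, cv2
from station import ctrl
from scipy.spatial.transform import Rotation as R
def ray(c,px):
    K=c["camera_matrix"];k=float(np.ravel(c["k1"])[0])
    u=cv2.undistortPoints(np.array([[px]],float),K,np.array([k,0,0,0,0.]))[0,0]
    Rm=cv2.Rodrigues(np.array(c["rvec"],float))[0];t=np.ravel(c["tvec"])
    return -Rm.T@t, Rm.T@np.array([u[0],u[1],1])
def at_z(c,px,z):
    o,d=ray(c,px); return o+d*(z-o[2])/d[2]
def proj(c,p):
    Rm=cv2.Rodrigues(np.array(c["rvec"],float))[0]
    return cv2.projectPoints(np.array([p],float),np.array(c["rvec"],float),np.array(c["tvec"],float),c["camera_matrix"],np.array([float(np.ravel(c["k1"])[0]),0,0,0,0.]))[0][0,0]
E
python3 - <<'E'
from h import *
ims=[]
for n in["top","scene"]:
    c=ctrl.camera(n);cv2.imwrite(f"pics/{n}0.png",c["img"])
    for t in["green_base","green_grip","grey_base","grey_grip"]:
        for r in ctrl.place_of(t,n)[:2]:print(n,t,round(r["score"],2),np.round(r["at"],3),proj(c,r["at"]).round())
print(ctrl.get_obs(),ctrl.grip_depth)
E
```

```text
top green_base 0.92 [ 0.616 -0.211  0.001] [354. 183.]
top green_base 0.54 [0.461 0.201 0.076] [141. 241.]
top green_grip 0.85 [ 0.476 -0.166  0.079] [339. 246.]
top grey_base 0.9 [ 0.613  0.225 -0.004] [149. 172.]
top grey_grip 0.96 [0.463 0.202 0.072] [141. 240.]
scene green_base 0.68 [ 0.619 -0.208 -0.003] [168. 254.]
scene green_grip 0.61 [ 0.473 -0.166  0.078] [185. 179.]
scene grey_base 0.9 [0.611 0.222 0.001] [359. 237.]
scene grey_base 0.42 [ 0.615 -0.207 -0.005] [169. 253.]
scene grey_grip 0.59 [0.462 0.201 0.076] [341. 167.]
scene grey_grip 0.38 [ 0.618 -0.207 -0.001] [168. 253.]
{'time_s': 0.5, 'qpos': array([ 1.06040464e+00,  2.99923746e-01,  1.52106111e+00,  1.47795819e-05,
        1.32068593e+00, -6.65844556e-02]), 'joint_vel': array([-4.59867736e-04, -4.52984042e-04, -8.69057885e-04, -8.08859409e-05,
       -6.01760020e-04, -1.09343236e-03]), 'tau': array([-6.85581563e-04, -5.31345928e+01, -3.52742028e+01,  7.08059175e-02,
        2.16005644e-02, -3.91544734e-05]), 'ee_pos': array([0.23613539, 0.49669419, 0.20540667]), 'eef_rot': array([-3.14151565e+00, -1.94861249e-05,  2.69778177e+00]), 'force': array([-0.63954216, -0.00916165, -0.65197824]), 'moment': array([-0.00230317, -0.0141104 , -0.01077515]), 'grip_force': 0.0, 'grip_width': 0.09382953546112867} -0.0188
```

View pics/top0.png

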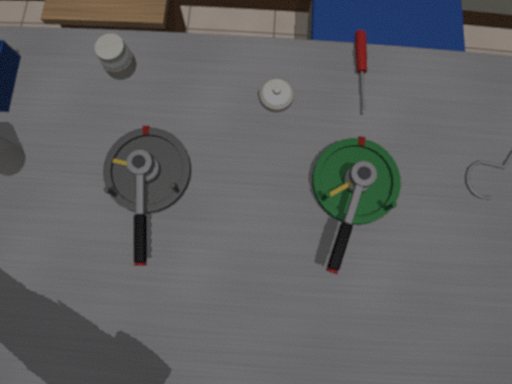

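View pics/scene0.png

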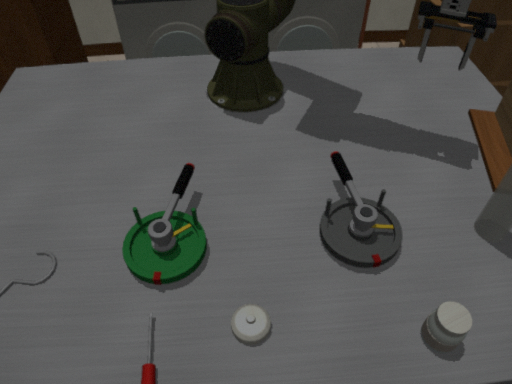

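The top picture shows the green base at about (356,181), its red mark at (362,141), the pointer tip at (331,194) and the handle running from (349,225) to (333,270). The networks agree with this. Next I compute the angles.

```bash
cat >> h.py <<'E'
def ang(c,cam="top",ctr=(0.6165,-0.2095),mark=None,dbg=False):
    hsv=cv2.cvtColor(c["img"],cv2.COLOR_BGR2HSV)
    def pts(mask,z,r0,r1):
        ys,xs=np.nonzero(mask);P=np.array([at_z(c,(x,y),z)[:2] for x,y in zip(xs,ys)]).reshape(-1,2)
        d=np.hypot(*(P-ctr).T); return P[(d>r0)&(d<r1)]
    yel=pts(cv2.inRange(hsv,(20,120,80),(34,255,255)),.044+.002,.02,.085)
    red=pts(cv2.inRange(hsv,(0,150,70),(8,255,255))|cv2.inRange(hsv,(172,150,70),(180,255,255)),.034,.07,.11)
    f=lambda P:np.arctan2(*(P.mean(0)-ctr)[::-1]) if len(P) else None
    return f(yel),f(red),len(yel),len(red)
E
python3 - <<'E'
from h import *
for n in["top","scene"]:
    c=ctrl.camera(n)
    y,r,a,b=ang(c);print(n,y,r,a,b, "nut", None if y is None or r is None else -((y-r)%(2*np.pi)))
    ctr=np.array([.6165,-.2095]);g=np.array([.4745,-.166])
    d=g-ctr;print("grip r",np.hypot(*d),"dir",np.arctan2(d[1],d[0]))
E
```

```text
top 2.140136657850941 -0.08316469328065158 117 42 nut -2.2233013511315924
grip r 0.1485134674027915 dir 2.8443313451340964
scene 2.173310330882912 -0.1274149560499863 67 48 nut -2.3007252869328982
grip r 0.1485134674027915 dir 2.8443313451340964
```

Call:
{"method": "carry_out", "body": {
  "commands": [
    [0, [-50, -49.6, 0], [0, 0, 0]],
    [0, [-50, -49.6, 0], [0, 0, 0]],
    [0, [-31, -31, 0], [0, 0, 0.15]],
    [0, [0, 0, 0], [0, 0, 0]]
  ]
}}

```text
time_s: 1.1
ee_pos: [0.294, 0.3361, 0.2059]
eef_rot: [3.141, 0.0, 2.543]
force: [-0.0, -0.5, -0.5]
grip_width: 0.0942
grip_force: 0.0
```

```bash
cat >> h.py <<'E'
def plan(goal,yaw,n):
    "tool-down rows: world displacement to goal in n equal steps with turn"
    o=ctrl.get_obs();p=np.array(o["ee_pos"]);y0=o["eef_rot"][2]
    dyaw=(yaw-y0)
    if abs(dyaw)>1e-9: pass
    out=[]
    for i in range(n):
        a=R.from_euler("xyz",[np.pi,0,y0+dyaw*i/n]).inv().apply((np.array(goal)-p)/n*1e3)
        out.append([0,[round(v,1) for v in a],[0,0,round(-dyaw/n,3)]])
    print(out)
E
python3 -c "
from h import *
plan([.475,-.166,.206],-.297,20)"
```

```text
[[0, [np.float64(-21.6), np.float64(-15.6), np.float64(-0.0)], [0, 0, np.float64(0.142)]], [0, [np.float64(-23.6), np.float64(-12.4), np.float64(-0.0)], [0, 0, np.float64(0.142)]], [0, [np.float64(-25.1), np.float64(-9.0), np.float64(-0.0)], [0, 0, np.float64(0.142)]], [0, [np.float64(-26.2), np.float64(-5.3), np.float64(-0.0)], [0, 0, np.float64(0.142)]], [0, [np.float64(-26.6), np.float64(-1.6), np.float64(-0.0)], [0, 0, np.float64(0.142)]], [0, [np.float64(-26.6), np.float64(2.2), np.float64(-0.0)], [0, 0, np.float64(0.142)]], [0, [np.float64(-26.0), np.float64(6.0), np.float64(-0.0)], [0, 0, np.float64(0.142)]], [0, [np.float64(-24.9), np.float64(9.6), np.float64(-0.0)], [0, 0, np.float64(0.142)]], [0, [np.float64(-23.3), np.float64(13.0), np.float64(-0.0)], [0, 0, np.float64(0.142)]], [0, [np.float64(-21.2), np.float64(16.2), np.float64(-0.0)], [0, 0, np.float64(0.142)]], [0, [np.float64(-18.7), np.float64(19.0), np.float64(-0.0)], [0, 0, np.float64(0.142)]], [0, [np.float64(-15.8), np.float64(21.5), np.float64(-0.0)], [0, 0, np.float64(0.142)]], [0, [np.float64(-12.6), np.float64(23.5), np.float64(-0.0)], [0, 0, np.float64(0.142)]], [0, [np.float64(-9.2), np.float64(25.1), np.float64(-0.0)], [0, 0, np.float64(0.142)]], [0, [np.float64(-5.5), np.float64(26.1), np.float64(-0.0)], [0, 0, np.float64(0.142)]], [0, [np.float64(-1.8), np.float64(26.6), np.float64(-0.0)], [0, 0, np.float64(0.142)]], [0, [np.float64(2.0), np.float64(26.6), np.float64(-0.0)], [0, 0, np.float64(0.142)]], [0, [np.float64(5.7), np.float64(26.1), np.float64(-0.0)], [0, 0, np.float64(0.142)]], [0, [np.float64(9.4), np.float64(25.0), np.float64(-0.0)], [0, 0, np.float64(0.142)]], [0, [np.float64(12.8), np.float64(23.4), np.float64(-0.0)], [0, 0, np.float64(0.142)]]]
```

Call:
{"method": "carry_out", "body": {
  "commands": [
    [0, [-22, -16, 0], [0, 0, 0.142]],
    [0, [-24, -12, 0], [0, 0, 0.142]],
    [0, [-25, -9, 0], [0, 0, 0.142]],
    [0, [-26, -5, 0], [0, 0, 0.142]],
    [0, [-27, -2, 0], [0, 0, 0.142]],
    [0, [-27, 2, 0], [0, 0, 0.142]],
    [0, [-26, 6, 0], [0, 0, 0.142]],
    [0, [-25, 10, 0], [0, 0, 0.142]],
    [0, [-23, 13, 0], [0, 0, 0.142]],
    [0, [-21, 16, 0], [0, 0, 0.142]]
  ]
}}

```text
time_s: 2.35
ee_pos: [0.3861, 0.0865, 0.2056]
eef_rot: [3.141, -0.0, 1.125]
force: [0.2, -1.0, 0.4]
grip_width: 0.0943
grip_force: 0.0
```

Call:
{"method": "carry_out", "body": {
  "commands": [
    [0, [-19, 19, 0], [0, 0, 0.142]],
    [0, [-16, 21, 0], [0, 0, 0.142]],
    [0, [-13, 23, 0], [0, 0, 0.142]],
    [0, [-9, 25, 0], [0, 0, 0.142]],
    [0, [-6, 26, 0], [0, 0, 0.142]],
    [0, [-2, 27, 0], [0, 0, 0.142]],
    [0, [2, 27, 0], [0, 0, 0.142]],
    [0, [6, 26, 0], [0, 0, 0.142]],
    [0, [9, 25, 0], [0, 0, 0.142]],
    [0, [13, 23, 0], [0, 0, 0.142]]
  ]
}}

```text
time_s: 3.6
ee_pos: [0.4768, -0.1646, 0.2053]
eef_rot: [-3.141, -0.0, -0.295]
force: [-0.1, -1.1, -0.0]
grip_width: 0.0941
grip_force: 0.0
```

```bash
python3 - <<'E'
from h import *
c=ctrl.camera("wrist");cv2.imwrite("pics/w1.png",c["img"])
for t in["green_grip","green_base"]:
    for r in ctrl.place_of(t,"wrist")[:1]:print(t,r["score"],r["at"])
o=ctrl.get_obs();print(o["qpos"].round(2),o["ee_pos"],o["eef_rot"])
E
```

```text
green_grip 0.62 [0.4696, -0.1744, 0.0733]
green_base 0.71 [0.6142, -0.2104, 0.0006]
[-0.41  0.2   1.65  0.    1.3   1.46] [ 0.47635258 -0.1643495   0.20500397] [-3.14137310e+00  6.59984405e-04 -2.90524400e-01]
```

View pics/w1.png

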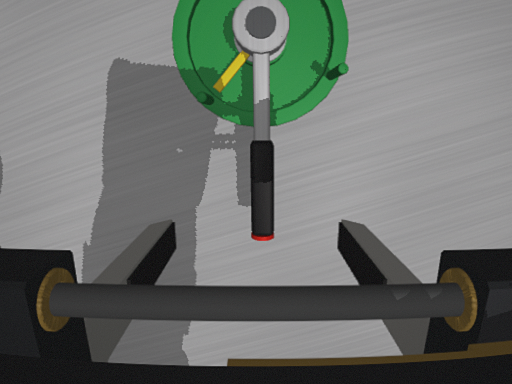

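The handle stands upright in the wrist view, from (262,142) to (262,238), between the fingers, and the head is at (260,22). I convert these to world positions.

```bash
python3 - <<'E'
from h import *
c=ctrl.camera("wrist")
a=at_z(c,(262,142),.086)[:2];b=at_z(c,(262,238),.086)[:2];h=at_z(c,(260.5,22),.089)[:2]
print(a,b,h,np.hypot(*(a-h)),np.hypot(*(b-h)));d=b-h;print(np.arctan2(d[1],d[0]));u=d/np.hypot(*d);print("150pt",h+.15*u)
y,r,n,m=ang(c,ctr=h);print(y,r,n,m)
E
```

```text
[ 0.51608476 -0.18296534] [ 0.42857578 -0.15715874] [ 0.61327841 -0.21038361] 0.10098696378826984 0.19221849026377505
2.861028553703907
150pt [ 0.4691435  -0.16884895]
2.154134851286855 None 456 0
```

Call:
{"method": "carry_out", "body": {
  "commands": [
    [0, [-5, 5, 30], [0, 0, 0]],
    [0, [0, 0, 40], [0, 0, 0]],
    [0, [0, 0, 40], [0, 0, 0]],
    [0, [0, 0, 37], [0, 0, 0]],
    [1, [0, 0, 0], [0, 0, 0]],
    [1, [0, 0, 0], [0, 0, 0]],
    [1, [0, 0, 0], [0, 0, 0]],
    [1, [0, 0, 0], [0, 0, 0]],
    [1, [0, 0, 0], [0, 0, 0]],
    [1, [0, 0, 0], [0, 0, 0]]
  ],
  "squeeze": 25
}}

```text
time_s: 5.05
ee_pos: [0.4696, -0.1678, 0.0586]
eef_rot: [3.142, -0.0, -0.292]
force: [-0.5, 0.9, 0.4]
grip_width: 0.0374
grip_force: 0.0
```

Call:
{"method": "carry_out", "body": {
  "commands": [
    [1, [0, 0, 0], [0, 0, 0]],
    [1, [0, 0, 0], [0, 0, 0]],
    [1, [0, 0, 0], [0, 0, 0]],
    [1, [0, 0, 0], [0, 0, 0]]
  ]
}}

```text
time_s: 5.55
ee_pos: [0.4696, -0.1677, 0.0585]
eef_rot: [-3.142, 0.0, -0.292]
force: [0.5, 1.8, 0.4]
grip_width: 0.0219
grip_force: 25.0
```

Call:
{"method": "carry_out", "body": {
  "commands": [
    [1, [0.4, 11, 0], [0, 0, -0.073]],
    [1, [0.8, 15, 0], [0, 0, -0.1]],
    [1, [0.8, 15, 0], [0, 0, -0.1]],
    [1, [0.8, 15, 0], [0, 0, -0.1]],
    [1, [0.8, 15, 0], [0, 0, -0.1]],
    [1, [0.8, 15, 0], [0, 0, -0.1]],
    [1, [0.8, 15, 0], [0, 0, -0.1]],
    [1, [0.8, 15, 0], [0, 0, -0.1]],
    [1, [0.4, 9, 0], [0, 0, -0.06]],
    [1, [0, 0, 0], [0, 0, 0]]
  ]
}}

```text
time_s: 6.8
ee_pos: [0.4854, -0.2887, 0.0585]
eef_rot: [3.141, -0.0, 0.54]
force: [1.4, 0.7, 0.7]
grip_width: 0.0217
grip_force: 25.0
```

```bash
cat >> h.py <<'E'
C0=np.array([.615,-.210])
def status():
    o=ctrl.get_obs();d=o["ee_pos"][:2]-C0
    print("r",np.hypot(*d),"wrench",3.04-np.arctan2(d[1],d[0])%(2*np.pi),"yaw-wrench",-.102-o["eef_rot"][2],"F",o["force"].round(1),"t",o["time_s"],o["grip_width"])
    for n in["top","scene","wrist"]:
        c=ctrl.camera(n);y,r,a,b=ang(c,ctr=C0);print(n,y,r,a,b,None if y is None else "nut %.3f"%(-.102-y))
E
python3 -c "
from h import *
status()"
```

```text
r 0.1516620516858533 wrench -0.6472275611136964 yaw-wrench -0.6418285917335024 F [1.4 0.7 0.7] t 6.8 0.021657045787701792
top 2.0973025079406202 -0.0731226862666756 124 41 nut -2.199
scene 2.134176117066726 -0.11577543642685853 78 50 nut -2.236
wrist None None 0 0 None
```

Call:
{"method": "carry_out", "body": {
  "commands": [
    [1, [0.4, -9, 0], [0, 0, 0.06]],
    [1, [0.8, -15, 0], [0, 0, 0.1]],
    [1, [0.8, -15, 0], [0, 0, 0.1]],
    [1, [0.8, -15, 0], [0, 0, 0.1]],
    [1, [0.8, -15, 0], [0, 0, 0.1]],
    [1, [0.8, -15, 0], [0, 0, 0.1]],
    [1, [0.8, -15, 0], [0, 0, 0.1]],
    [1, [0.8, -15, 0], [0, 0, 0.1]]
  ]
}}

```text
time_s: 7.95
ee_pos: [0.467, -0.1776, 0.0585]
eef_rot: [3.141, 0.001, -0.223]
force: [0.1, -2.9, -0.9]
grip_width: 0.0218
grip_force: 25.0
```

Call:
{"method": "carry_out", "body": {
  "commands": [
    [1, [0.8, -15, 0], [0, 0, 0.1]],
    [1, [0.8, -15, 0], [0, 0, 0.1]],
    [1, [0.8, -15, 0], [0, 0, 0.1]],
    [1, [0.8, -15, 0], [0, 0, 0.1]],
    [1, [0.8, -15, 0], [0, 0, 0.1]],
    [1, [0, 0, 0], [0, 0, 0]]
  ]
}}

```text
time_s: 8.7
ee_pos: [0.5008, -0.1106, 0.0584]
eef_rot: [3.141, 0.002, -0.72]
force: [-7.7, 3.3, 7.3]
grip_width: 0.022
grip_force: 25.0
```

```bash
python3 -c "
from h import *
status()"
```

```text
r 0.1514273021041019 wrench 0.6144264126146881 yaw-wrench 0.6182786687988032 F [-7.7  3.3  7.3] t 8.7 0.02196120124421099
top 1.2857584323953728 -0.0731226862666756 118 41 nut -1.388
scene 1.2605146780612857 -0.11577543642685853 83 50 nut -1.363
wrist 1.336835203059758 None 603 0 nut -1.439
```

Call:
{"method": "carry_out", "body": {
  "commands": [
    [1, [0.4, 9, 0], [0, 0, -0.06]],
    [1, [0.8, 15, 0], [0, 0, -0.1]],
    [1, [0.8, 15, 0], [0, 0, -0.1]],
    [1, [0.8, 15, 0], [0, 0, -0.1]],
    [1, [0.8, 15, 0], [0, 0, -0.1]],
    [1, [0.8, 15, 0], [0, 0, -0.1]],
    [1, [0.8, 15, 0], [0, 0, -0.1]]
  ]
}}

```text
time_s: 9.72
ee_pos: [0.4637, -0.2023, 0.0584]
eef_rot: [-3.141, 0.002, -0.057]
force: [-2.0, 1.1, 1.5]
grip_width: 0.0218
grip_force: 25.0
```

Call:
{"method": "carry_out", "body": {
  "commands": [
    [1, [0.8, 15, 0], [0, 0, -0.1]],
    [1, [0.8, 15, 0], [0, 0, -0.1]],
    [1, [0.8, 15, 0], [0, 0, -0.1]],
    [1, [0.8, 15, 0], [0, 0, -0.1]],
    [1, [0.8, 15, 0], [0, 0, -0.1]],
    [1, [0.8, 15, 0], [0, 0, -0.1]],
    [1, [0, 0, 0], [0, 0, 0]]
  ]
}}

```text
time_s: 10.6
ee_pos: [0.4858, -0.2892, 0.0585]
eef_rot: [-3.141, 0.002, 0.54]
force: [-6.0, -3.3, 4.8]
grip_width: 0.022
grip_force: 25.0
```

Call:
{"method": "carry_out", "body": {
  "commands": [
    [1, [0.4, -9, 0], [0, 0, 0.06]],
    [1, [0.8, -15, 0], [0, 0, 0.1]],
    [1, [0.8, -15, 0], [0, 0, 0.1]],
    [1, [0.8, -15, 0], [0, 0, 0.1]],
    [1, [0.8, -15, 0], [0, 0, 0.1]],
    [1, [0.8, -15, 0], [0, 0, 0.1]],
    [1, [0.8, -15, 0], [0, 0, 0.1]],
    [1, [0, 0, 0], [0, 0, 0]]
  ]
}}

```text
time_s: 11.6
ee_pos: [0.4647, -0.192, 0.0584]
eef_rot: [-3.141, 0.004, -0.121]
force: [-13.3, -2.1, 8.2]
grip_width: 0.0217
grip_force: 25.0
```

```bash
python3 -c "
from h import *
status()"
```

```text
r 0.15135726844941222 wrench 0.01786220050421594 yaw-wrench 0.01948839029510961 F [-13.3  -2.1   8.2] t 11.6 0.02168837883562367
top 1.1230974948835404 -0.07466482365913113 112 42 nut -1.225
scene 1.0687669950338148 -0.11577543642685853 84 50 nut -1.171
wrist None None 0 0 None
```

Call:
{"method": "carry_out", "body": {
  "commands": [
    [1, [0.4, -15, 0], [0, 0, 0.1]],
    [1, [0.5, -15, 0], [0, 0, 0.1]],
    [1, [0.5, -15, 0], [0, 0, 0.1]],
    [1, [0.5, -15, 0], [0, 0, 0.1]],
    [1, [0.6, -15, 0], [0, 0, 0.1]],
    [1, [0.6, -15, 0], [0, 0, 0.1]],
    [1, [0, 0, 0], [0, 0, 0]]
  ]
}}

```text
time_s: 12.62
ee_pos: [0.5007, -0.1106, 0.0584]
eef_rot: [3.141, 0.001, -0.719]
force: [-5.3, 2.3, 6.1]
grip_width: 0.022
grip_force: 25.0
```

```bash
python3 -c "
from h import *
status()"
```

```text
r 0.15141228939333165 wrench 0.6141591047391599 yaw-wrench 0.6165834351689811 F [-5.3  2.3  6.1] t 12.625 0.021971644965706933
top 0.5480430716886673 -0.07134827941709086 100 40 nut -0.650
scene 0.4792818269364961 -0.11577543642685853 87 50 nut -0.581
wrist None None 0 0 None
```

Call:
{"method": "carry_out", "body": {
  "commands": [
    [1, [0.4, 9, 0], [0, 0, -0.06]],
    [1, [0.7, 15, 0], [0, 0, -0.1]],
    [1, [0.7, 15, 0], [0, 0, -0.1]],
    [1, [0.7, 15, 0], [0, 0, -0.1]],
    [1, [0.7, 15, 0], [0, 0, -0.1]],
    [1, [0.7, 15, 0], [0, 0, -0.1]],
    [1, [0.7, 15, 0], [0, 0, -0.1]],
    [1, [0.7, 15, 0], [0, 0, -0.1]],
    [1, [0.7, 15, 0], [0, 0, -0.1]],
    [1, [0.7, 15, 0], [0, 0, -0.1]]
  ]
}}

```text
time_s: 14.02
ee_pos: [0.468, -0.247, 0.0584]
eef_rot: [3.141, -0.001, 0.245]
force: [9.6, 1.1, -4.2]
grip_width: 0.0219
grip_force: 25.0
```

Call:
{"method": "carry_out", "body": {
  "commands": [
    [1, [0, 0, 0], [0, 0, 0]],
    [1, [0.7, -15, 0], [0, 0, 0.1]],
    [1, [0.7, -15, 0], [0, 0, 0.1]],
    [1, [0.7, -15, 0], [0, 0, 0.1]],
    [1, [0.7, -15, 0], [0, 0, 0.1]],
    [1, [0.7, -15, 0], [0, 0, 0.1]],
    [1, [0.7, -15, 0], [0, 0, 0.1]],
    [1, [0, 0, 0], [0, 0, 0]]
  ]
}}

```text
time_s: 15.02
ee_pos: [0.473, -0.1575, 0.0585]
eef_rot: [3.141, -0.001, -0.358]
force: [1.8, -3.7, -3.2]
grip_width: 0.0219
grip_force: 25.0
```

```bash
python3 -c "
from h import *
status()"
```

```text
r 0.1514023411784622 wrench 0.2524691375117225 yaw-wrench 0.2557046943071396 F [ 1.8 -3.7 -3.2] t 15.025 0.02194417309831862
top 0.13950786140996294 -0.07466482365913113 82 42 nut -0.242
scene 0.06039273260382199 -0.11577543642685853 95 50 nut -0.162
wrist None None 0 0 None
```

Call:
{"method": "carry_out", "body": {
  "commands": [
    [1, [0.7, -14, 0], [0, 0, 0.093]],
    [1, [0.6, -13, 0], [0, 0, 0.087]],
    [1, [0, 0, 0], [0, 0, 0]]
  ]
}}

```text
time_s: 15.55
ee_pos: [0.4845, -0.1333, 0.0584]
eef_rot: [3.141, 0.001, -0.537]
force: [-2.8, -1.4, 2.2]
grip_width: 0.0217
grip_force: 25.0
```

```bash
python3 - <<'E'
from h import *
status()
a=ctrl.camera("top")["img"][125:245,290:420];b=ctrl.camera("scene")["img"][180:300,100:230]
cv2.imwrite("pics/end.png",cv2.resize(np.hstack([a,b]),None,fx=3,fy=3,interpolation=cv2.INTER_CUBIC))
E
```

```text
r 0.15139812376625963 wrench 0.4299590891983738 yaw-wrench 0.43504703880183515 F [-2.8 -1.4  2.2] t 15.55 0.021710650061305445
top -0.04110848101403299 -0.07242937144255775 76 40 nut -0.061
scene -0.10668489861911268 -0.11450594150447041 95 51 nut 0.005
wrist None None 0 0 None
```

View pics/end.png

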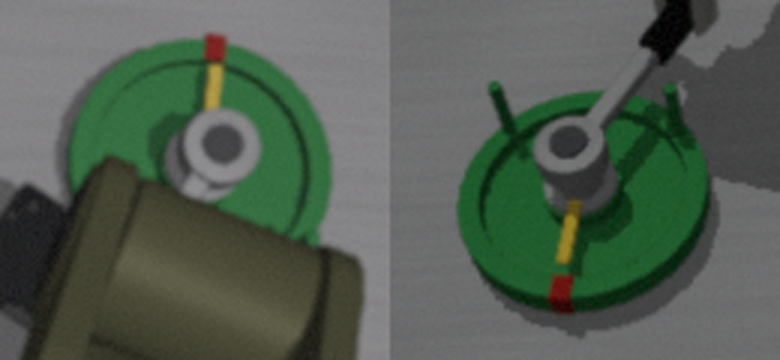

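In both crops the yellow pointer lines up with the red mark: left (214,85) to (215,47), right (567,240) to (561,293). Now I release the handle and move straight up.

Call:
{"method": "carry_out", "body": {
  "commands": [
    [0.3, [0, 0, 0], [0, 0, 0]],
    [0.3, [0, 0, 0], [0, 0, 0]],
    [0.3, [0, 0, 0], [0, 0, 0]],
    [0.3, [0, 0, 0], [0, 0, 0]],
    [0.3, [0, 0, 0], [0, 0, 0]],
    [0.3, [0, 0, -20], [0, 0, 0]],
    [0.3, [0, 0, -40], [0, 0, 0]],
    [0.3, [0, 0, -40], [0, 0, 0]],
    [0.3, [0, 0, -30], [0, 0, 0]],
    [0.3, [0, 0, 0], [0, 0, 0]]
  ]
}}

```text
time_s: 17.05
ee_pos: [0.4856, -0.1335, 0.1904]
eef_rot: [-3.141, -0.004, -0.539]
force: [1.0, 0.6, -0.6]
grip_width: 0.066
grip_force: 0.0
```

```bash
python3 - <<'E'
from h import *
status()
ctrl.camera("top")
print(ctrl.place_of("green_grip","top")[:1],ctrl.place_of("grey_grip","top")[:1])
E
```

```text
r 0.15026443460819663 wrench 0.43217951924932985 yaw-wrench 0.43706225639270435 F [ 1.   0.6 -0.6] t 17.05 0.06602763580689819
top None -0.07427513487045283 0 38 None
scene -0.11006050349123242 -0.1160438720424118 92 48 nut 0.008
wrist None None 0 0 None
[{'at': [0.479, -0.1537, 0.0749], 'score': 0.43}] [{'at': [0.4642, 0.2025, 0.0735], 'score': 0.6}]
```

```bash
python3 -c "
from station import ctrl
print(ctrl.hand_in())"
```

```text
the job is handed in; nothing more can be done
None
```

The green nut's yellow pointer is at the red mark (last camera estimate within about 0.01 rad), the handle is released with the arm clear above it, the grey wrench was left alone, and the job was handed in at about 17 s; the hand-in gave no verdict.

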